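# Take a picture of the specimen on the light box

### The arm

A 6-joint arm with a two-finger parallel gripper is mounted at the origin on the work surface. World frame = base frame: x ahead of the robot, y to its left, z up, the work surface at z = 0. Lengths are in mm, angles in rad, forces in N, time in s.
With the tool pointing down it reaches from about 350 to 850 mm from the base axis. Payload 8.1 kg.
Tool frame: the origin (TCP) lies at the very end of the fingers, on their centre line; the grasp point (between the pads) lies 19 mm behind it (robot.grasp_offset is the x of the grasp point in the tool frame, in mm); x points along the fingers, y is the direction in which the jaws open and shut, and the axes are right-handed (so a half turn about x gives the same grasp; the last joint's range is limited). The gripper opens to 85 mm and grips with 20 to 120 N. Pads are 22 mm wide; open, the fingers measure 114 mm over their backs; the gripper's body (76 mm by 85 mm) begins 54 mm behind the grasp point. The pads swing forward as they close: fully open they stand 13 mm farther back than shut.
Start: joints at [1.184, 0.13, 1.488, -0, 1.523, -0.085], TCP at [178.322, 572.893, 231.292] pointing down, gripper open.
Joint ranges: [-2.96, 2.96], [-0.89, 2.26], [0.02, 2.5], [-1.34, 4.48], [0, 2.73], [-2.66, 2.66]. Speed limits (rad/s): [2.39, 2.39, 2.79, 3.14, 3.14, 3.14].

### API

Orientations are given as a unit quaternion [x, y, z, w].
In Python, from workcell import status, optics, finish_job, robot gives the robot as it stands.
- The arm moves only by the tool move_arm, never from a script. Its argument "targets" is a list of rows, each a list of 2 entries, a list of its own where there are three numbers: the shift along the tool's x, y, z in mm, then the turn about the tool's x in degrees. In form: [[[x, y, z], roll], ...]. A call has 1 to 10 rows; each row shifts and turns the commanded pose from where the row before left it, along the tool's axes as they then stand; what a row does not reach is not made up. A row lasts 1/12 s, in which the tool goes at most 41.7 mm and 7.16 degrees, less where a joint would pass 70% of its speed; a pose out of reach is approached as far as the arm can. A call with a gripper value outside its range is refused whole. "fingers" is the finger opening in mm, from 0 to 85.4, set as the call begins (left out, the last holds). The fingers move at their own pace and stop on an object; "force" is the grip in N (left out, the last holds). Time passes only in rows, so rows that do not move let the fingers close. It gives the time, the measured TCP pose, the force and the opening at its end, in the units of the state.
- status.state(): the state, without advancing time (a new reading comes with each control period).
- optics.capture(name): name is "scene" or "top" or "wrist"; returns (picture, depth): 384x512x3 uint8, blue, green, red; 384x512 float32, mm along the optical axis (not along the pixel's ray), 0 where there is no reading.
- optics.camera_info(name): a dict with "fx", "fy", "cx", "cy" (pixels), "R" (3x3) and "t" (3): a world point X has camera coordinates R X + t. Camera axes: x right, y down, z forward; pixel columns grow to the right and rows downward; lengths in mm; the calibration is good to about 2 mm. A picture is of the moment at which its call begins: read the wrist's pose just before it. camera_info takes no time and is no camera call; for the wrist camera it gives the pose at the moment of the call.
- finish_job(): hands the job in, once; it reports no verdict.
The state is a dict: "t": time; "q": joint angles; "qd": joint speeds; "effort": joint torques, N m; "eef_pos": TCP position; "orientation": TCP orientation; "contact_force": force on the tool from outside, world axes, zero at the start; "moment": the same for the moment, N m; "opening": finger opening in mm.
Only numpy, scipy, OpenCV 4.12 (cv2) and the standard library are available. Lean on these libraries where they do the work, as an engineer would, in place of code of your own. Each camera call takes 0.05 s, during which the arm holds its last target.

### The job

With closed fingers, take the specimen's picture: press down the raised half of the rocker on the grey light box to switch it on, then push the large round black key of the white camera pad fully in (it stays in), then press the black oblong bar key of the pad fully down for a moment and let it come back up. Work in that order, leave the light on and the round key in, and do not press the small round key between them. Nothing is to be picked up: do not lift the key pad or push it out of place, and leave everything else on the table where it stands.

Things in the scene. Friction and masses are not known exactly. Their poses are not given: they have to be found in the camera images.
- lightbox: Grey light box, fixed to the table, 200 (x) x 150 (y) x 46 mm high; origin at the centre of its underside, x axis from its rocker end (towards the robot) to its round light plate, z up. Its white rocker switch is set in the top, centred 50 mm towards -x, hinged along the box's y axis 52 mm above the table
- rocker_far_half (a point): Point on the top of the rocker's far half (the half nearer the light plate), 24 mm out from the middle of the rocker. The rocker is a shallow white V, 66 mm long (box x) and 40 mm wide (box y), each half 33 mm long and higher at its outer end. When off this half stands up, sloping about 25 degrees, and this point is about 66 mm above the table; when fully on it lies almost level and the point is about 57 mm above the table. The point moves with the rocker
- rocker_near_half (a point): The same point on the rocker's near half (away from the light plate); it is down when the lamp is off and rises when it is on
- rocker (a joint): Angle of the rocker, rad: 0 = off (far half up), 0.40 = fully on (far half pressed down to its stop). It stays where it is left; about 2 to 3 N on the far half moves it
- keypad: White camera key pad, 120 (x) x 210 (y) x 32 mm high, about 0.8 kg, standing loose on rubber feet; origin at the centre of its underside, z up, x axis away from the robot (towards the small blank grey window on its top). Three black keys stand 8 mm proud in a row along y, 12 mm towards -x: large round key at y = +66 mm, small round key at y = 0, bar key at y = -66 mm
- key_round_top (a point): Centre of the top of the large round key (34 mm across), 40 mm above the table when out
- key_round (a joint): How far the large round key is pushed in, m: 0 = out, 0.006 = fully in. About 3 N; it latches: it stays in when let go
- key_bar_top (a point): Centre of the top of the bar key (56 mm along pad x, 24 mm along pad y), 40 mm above the table when out
- key_bar (a joint): How far the bar key is pressed, m: 0 = up, 0.006 = fully down. Sprung, 1 N to start and about 4 N fully down; it comes back up when let go
- key_small_top (a point): Centre of the top of the small round key (18 mm across), 40 mm above the table; it erases and is not to be pressed
- key_small (a joint): How far the small round key is pressed, m: 0 = up, 0.006 = fully down; sprung like the bar key
- bottle_mid (a point): Bystander, leave alone: small amber stain bottle, 32 mm across, 70 mm tall; point at its centre, half-way up
- beaker_mid (a point): Bystander, leave alone: small glass beaker, 52 mm across, 65 mm tall; point at its centre, half-way up
- dish_mid (a point): Bystander, leave alone: clear specimen dish, 64 mm across, 14 mm high, lying on the light plate of the light box (light plate centre 50 mm along the box's +x); point at its centre, half-way up
- slide_box_mid (a point): Bystander, leave alone: wooden slide box, 85 x 100 x 37 mm; point at its centre, half-way up
- marker_mid (a point): Bystander, leave alone: blue marker pen lying flat, 130 mm long, 14 mm thick; point at its centre, half-way up
- jar_mid (a point): Bystander, leave alone: glass jar with steel cap, 54 mm across, 70 mm tall; point at its centre, half-way up
- wash_bottle_mid (a point): Bystander, leave alone: white wash bottle, 60 mm across, 150 mm tall; point at its centre, half-way up
There are look-alikes about, which are no part of the job. What is shaped like the keypad but green or pink is not meant.

How it is judged (in metres and radians):
On the way, in this order (a step that is already met when the one before it is completed fails the run):
1. the rocker's raised half is pressed down: light on (value of joint rocker above 0.34 rad), for 0.2 s.
2. the large round key is pushed in (value of joint key_round above 0.0045 m), for 0.2 s.
3. the bar key is pressed down (value of joint key_bar above 0.0045 m), for 0.05 s.
4. the bar key has come back up (value of joint key_bar below 0.0015 m), for 0.1 s.
At the end, for the whole second after the job is handed in: The rocker is on (at least 0.33 of 0.40 rad), the large round key is in (at least 4.2 of 6 mm), the bar and small keys are up (within 1.5 mm), the key pad stands flat, at rest, within 25 mm of where it was, and every bystander is within 25 mm of where it was (value of joint rocker above 0.33 rad and value of joint key_round above 0.0042 m and value of joint each of key_bar, key_small below 0.0015 m and distance of each of keypad, bottle_mid, beaker_mid, dish_mid, slide_box_mid, marker_mid, jar_mid, wash_bottle_mid from where it was at the start of the episode below 0.025 m and angle between keypad's own z axis and vertical below 0.05 rad and linear speed of keypad below 0.01 m/s); the robot touches nothing.
It fails at once if the round key is pushed while the light is off (value of joint key_round above 0.003 m and value of joint rocker below 0.3 rad).
It fails at once if the bar key is pressed before the round key is in (value of joint key_bar above 0.003 m and value of joint key_round below 0.004 m).
It fails at once if the small round key is pressed (value of joint key_small above 0.003 m).
It fails at once if the key pad is lifted or tipped (10 mm, 0.15 rad) or pushed out of place (30 mm) (height (world z) of keypad above 0.01 m or angle between keypad's own z axis and vertical above 0.15 rad or distance of keypad from where it was at the start of the episode above 0.03 m).
It fails at once if a bystander is lifted, carried or knocked away (30 mm) (distance of any of bottle_mid, beaker_mid, dish_mid, slide_box_mid, marker_mid, jar_mid, wash_bottle_mid from where it was at the start of the episode above 0.03 m).
It also fails if it takes over 45 s, if anything falls off the work surface, if the arm or the gripper's body presses on something with over 40 N, if the wrist force passes 120 N, or if a joint passes its speed limit or range.

## Working session

There is one attempt and no reset: what is moved stays moved. The work goes in short steps, Python scripts to look and compute and a tool call to move; the robot and the scene stay as the last step left them, time stands still between calls to the robot, and variables do not carry over. Pictures are saved under pics/ and viewed, and the job is handed in when it is done.

Besides the shell and the picture viewer there is one more tool, called after "Emit:" by a JSON object that holds its "name" and its "arguments". move_arm: Moves the arm, as the interface text tells. Its arguments: {"type":"object","properties":{"targets":{"type":"array"},"fingers":{"type":"number"},"force":{"type":"number"}},"required":["targets"]}

```bash
mkdir -p pics; cat > h.py <<'E'
import numpy as np, cv2
from workcell import status, optics, finish_job, robot
E
python3 - <<'E'
from h import *
s=status.state();print({k:np.round(v,3) for k,v in s.items()})
for n in("scene","top"):
    c=optics.camera_info(n);p,d=optics.capture(n);cv2.imwrite(f"pics/{n}0.png",p);np.save(n+"_d.npy",d)
    print(n,c)
E
```

```text
{'t': np.float64(0.0), 'q': array([ 1.184,  0.131,  1.489,  0.   ,  1.523, -0.085]), 'qd': array([ 0.   , -0.001, -0.001, -0.   , -0.   , -0.001]), 'effort': array([-1.0000e-03, -5.6941e+01, -5.0054e+01, -0.0000e+00,  1.5000e-02,
       -0.0000e+00]), 'eef_pos': array([178.104, 572.385, 230.25 ]), 'orientation': array([ 0.106,  0.699, -0.107,  0.699]), 'contact_force': array([-0.14 , -0.568,  0.409]), 'moment': array([-0.053, -0.02 ,  0.018]), 'opening': np.float64(85.422)}
scene {'fx': 352.3840674819385, 'fy': 352.3840674819385, 'cx': 256.14733811049314, 'cy': 185.9312067001364, 'R': array([[ 0.50420184,  0.86356979,  0.00526499],
       [ 0.6551609 , -0.37853455, -0.65381633],
       [-0.56262305,  0.33310481, -0.75663497]]), 't': array([-273.62287408, -277.55859371, 1288.82517212])}
top {'fx': 364.49852405303324, 'fy': 364.49852405303324, 'cx': 251.27280513391312, 'cy': 184.2165660913533, 'R': array([[ 0.01695176, -0.9998435 , -0.00506155],
       [-0.99790267, -0.01660212, -0.062567  ],
       [ 0.06247318,  0.00611155, -0.99802793]]), 't': array([-6.51220626e-01,  5.36736912e+02,  1.22821782e+03])}
```

View pics/top0.png

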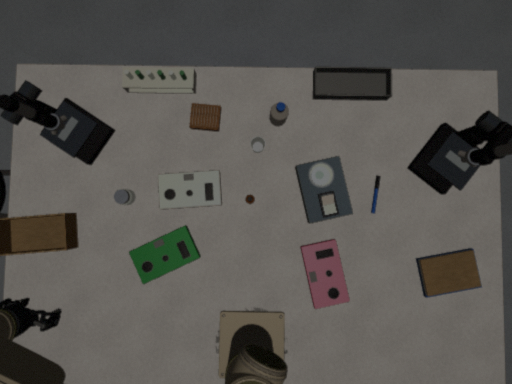

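View pics/scene0.png

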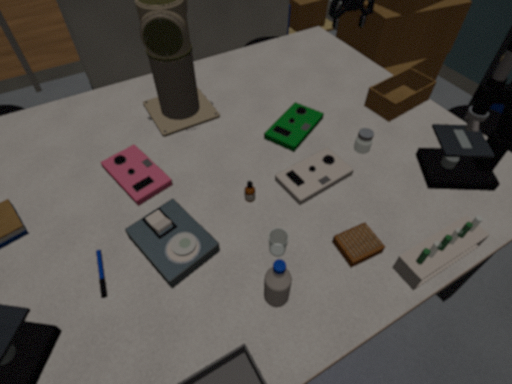

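The top view shows three pad shapes: white at about (190,189), green at (165,254) and pink at (325,273). The white one is meant. Its big round key is near (170,194), the small key near (189,192) and the bar near (209,190). The light box is at (324,189), with its rocker near (329,205). I'll enlarge both to confirm.

```bash
cat >> h.py <<'E'
def ray(n,u,v,z):
    c=optics.camera_info(n);R=np.array(c["R"]);t=np.array(c["t"])
    o=-R.T@t;d=R.T@np.array([(u-c["cx"])/c["fx"],(v-c["cy"])/c["fy"],1])
    return o+d*(z-o[2])/d[2]
def proj(n,X):
    c=optics.camera_info(n);p=np.array(c["R"])@np.array(X,float)+np.array(c["t"])
    return p[0]/p[2]*c["fx"]+c["cx"],p[1]/p[2]*c["fy"]+c["cy"]
E
python3 - <<'E'
from h import *
a=cv2.imread("pics/top0.png")
g=cv2.cvtColor(a,cv2.COLOR_BGR2GRAY)
def blobs(n,x0,y0,x1,y1,th,inv,z,lo,hi):
    a=cv2.imread(f"pics/{n}0.png");g=cv2.cvtColor(a,cv2.COLOR_BGR2GRAY)[y0:y1,x0:x1]
    m=((g<th) if inv else (g>th)).astype(np.uint8)
    k,l,st,ce=cv2.connectedComponentsWithStats(m)
    for i in range(1,k):
        if lo<st[i,4]<hi:
            u,v=ce[i]+[x0,y0];print(n,st[i],np.round([u,v],1),np.round(ray(n,u,v,z),1))
blobs("top",155,165,225,212,75,True,40,15,400)
print();blobs("scene",270,145,360,205,75,True,40,15,400)
print();blobs("top",293,150,358,225,110,False,55,15,1500)
print();blobs("scene",120,195,225,285,120,False,55,15,1500)
c1=cv2.resize(a[160:215,150:230],None,fx=5,fy=5,interpolation=cv2.INTER_CUBIC)
c2=cv2.resize(a[150:230,290:360],None,fx=5,fy=5,interpolation=cv2.INTER_CUBIC)
b=cv2.imread("pics/scene0.png")
c3=cv2.resize(b[195:290,120:230],None,fx=3.5,fy=3.5,interpolation=cv2.INTER_CUBIC)
H=np.zeros((600,800,3),np.uint8);H[:275,:400]=c1;H[:400,400:750]=c2;H[275:275+325,:385]=c3[:325]
cv2.imwrite("pics/crop.png",H)
E
```

```text
top [29  9  9  6 46] [188.  176.6] [557.3 221.   40. ]
top [ 50  18   9  18 136] [208.6 191.3] [509.2 150.9  40. ]
top [ 9 24 11 11 95] [169.3 194. ] [498.  282.1  40. ]
top [31 25  7  6 31] [189.1 192.6] [503.7 216.1  40. ]

scene [10  0 20  7 74] [290.5 146.8] [397.2 209.3  40. ]
scene [53 10 11  9 80] [328.2 159.3] [500.5 277.5  40. ]
scene [39 21  6  6 26] [311.8 168.3] [506.3 211.9  40. ]
scene [ 16  26  18  15 136] [294.8 177.9] [512.8 146.8  40. ]
scene [  5  27  77  32 258] [310.1 188.9] [569.  160.1  40. ]
scene [50 32  9  7 39] [323.9 179.9] [561.2 214.9  40. ]

top [ 18  14  21  21 281] [321.5 173.9] [ 572.4 -224.1   55. ]
top [31 54 12 10 82] [329.2 208.5] [ 458.6 -250.    55. ]

scene [ 63   0  28  27 376] [198.1 206.6] [ 480.3 -141.2   55. ]
scene [21  2 16 16 75] [148.3 205.3] [ 410.3 -253.3   55. ]
scene [28 17 15 12 81] [154.9 217.6] [ 457.3 -251.9   55. ]
scene [93 16  7 13 28] [215.8 217.3] [ 534.9 -116.1   55. ]
scene [ 85  23  20  38 249] [218.5 233.1] [ 581.5 -131.5   55. ]
scene [ 7 52 14 12 52] [133.6 251.9] [ 527.8 -330.1   55. ]
scene [49 56 24 10 45] [178.9 256.8] [ 594.4 -241.9   55. ]
scene [ 61  62  36  28 199] [201.2 274.3] [ 661.7 -214.9   55. ]
scene [ 6 66  8 10 19] [130.  266.1] [ 560.3 -348.8   55. ]
scene [ 3 82  8  8 36] [126.5 281.6] [ 594.1 -367.1   55. ]
```

View pics/crop.png

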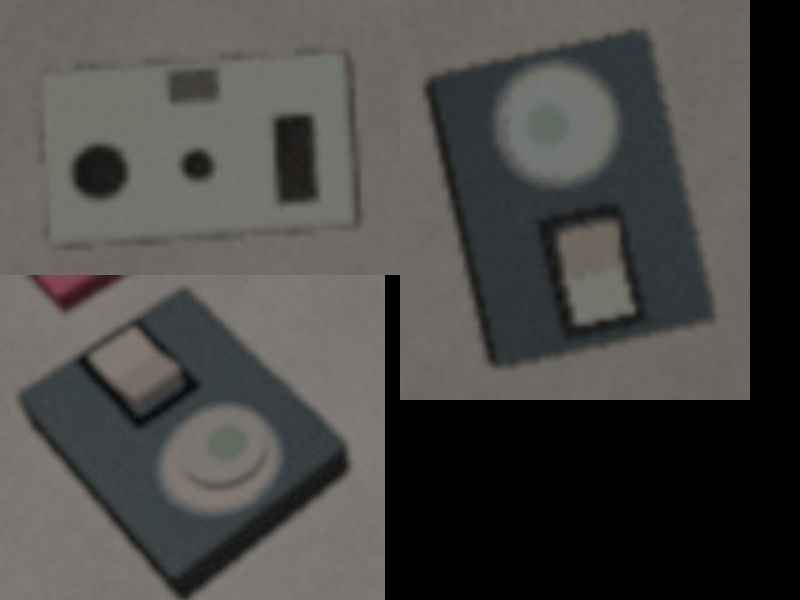

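The crop confirms the white pad: large round key left, small key in the middle, bar right, window on the far side. It also shows the light box, with the rocker's fold at about crop (597,272), which is top px (329.4,204.4). The far half lies towards the plate. Next I'll compute the press points and tool axes.

```bash
python3 - <<'E'
from h import *
from scipy.spatial.transform import Rotation as Ro
px=lambda x,y:(290+(x-400+.5)/5-.5,150+(y+.5)/5-.5)
c=[ray("top",*px(*p),46) for p in[(428,80),(645,32),(713,320),(495,365)]]
for p in c: print(np.round(p,1))
print("sides",[round(np.linalg.norm(c[i]-c[(i+1)%4]),1) for i in range(4)])
cen=sum(c)/4;ax=(c[0]+c[1]-c[2]-c[3])/2;ax/=np.linalg.norm(ax);print("box",cen,ax,np.degrees(np.arctan2(ax[1],ax[0])))
m=ray("top",*px(597,272),52);print("rocker fold top cam",m,"from box",cen-50*ax)
# scene: fold from crop3
q=lambda x,y:(120+x/3.5,195+(y-275)/3.5)
c=[ray("scene",*q(*p),46) for p in[(20,398),(184,288),(348,447),(184,575)]]
print("scene sides",[round(np.linalg.norm(c[i]-c[(i+1)%4]),1) for i in range(4)],c and np.round(c,0))
d=np.load("top_d.npy")
for n,(u,v) in dict(far=(328,200),fold=(329,204),near=(330,210),rk=(169,194),bar=(209,191),sm=(189,192)).items():
    ci=optics.camera_info("top");z=d[v,u];X=np.array(ci["R"]).T@(np.array([(u-ci["cx"])/ci["fx"]*z,(v-ci["cy"])/ci["fy"]*z,z])-ci["t"]);print(n,np.round(X,1))
s=status.state();print(np.round(Ro.from_quat(s["orientation"]).as_matrix(),3),s["eef_pos"],s["t"])
E
```

```text
[ 599.7 -137.6   46. ]
[ 634.3 -282.5   46. ]
[ 442.9 -327.9   46. ]
[ 410.7 -183.8   46. ]
sides [np.float64(149.0), np.float64(196.8), np.float64(147.7), np.float64(194.5)]
box [ 521.88354097 -232.95514852   46.        ] [0.97226965 0.23386261 0.        ] 13.524587085621334
rocker fold top cam [ 473.25490313 -249.7537253    52.        ] from box [ 473.27005829 -244.64827908   46.        ]
scene sides [np.float64(144.8), np.float64(197.7), np.float64(139.1), np.float64(195.4)] [[ 450. -328.   46.]
 [ 414. -188.   46.]
 [ 606. -142.   46.]
 [ 639. -277.   46.]]
far [ 486.1 -244.    63.6]
fold [ 473.2 -248.6   57.8]
near [ 453.5 -252.9   52.8]
rk [497.8 283.4  39.5]
bar [510.1 149.4  40.1]
sm [505.5 215.9  42.7]
[[-0.001  0.297  0.955]
 [-0.002  0.955 -0.297]
 [-1.    -0.002 -0.   ]] [178.14225822 572.42653854 230.3437008 ] 0.1
```

Emit:
{"name": "move_arm", "arguments": {"targets": [[[0, -28, 30], 0], [[0, -28, 30], 0], [[0, -28, 30], 0], [[0, -28, 30], 0], [[0, -28, 30], 0], [[0, -28, 30], 0], [[0, -28, 30], 0], [[0, -28, 30], 0], [[0, -28, 30], 0], [[0, -28, 30], 0]], "fingers": 0, "force": 40}}

```text
t: 0.93
eef_pos: [381.8, 214.5, 231.1]
orientation: [0.106, 0.699, -0.106, 0.699]
contact_force: [1.3, -0.7, -0.3]
opening: -0.1
```

Emit:
{"name": "move_arm", "arguments": {"targets": [[[0, -32, 22], 0], [[0, -32, 22], 0], [[0, -32, 22], 0], [[0, -32, 22], 0], [[0, -32, 22], 0], [[0, -32, 22], 0], [[0, -32, 22], 0], [[0, -32, 22], 0], [[0, -32, 22], 0], [[0, -32, 22], 0]]}}

```text
t: 1.77
eef_pos: [496.4, -156.5, 230.9]
orientation: [0.106, 0.699, -0.106, 0.699]
contact_force: [0.3, 0.4, 0.3]
opening: 0.1
```

Emit:
{"name": "move_arm", "arguments": {"targets": [[[32, -20.4, 6.5], 0], [[32, -20.4, 6.5], 0], [[32, -20.4, 6.5], 0], [[32, -20.4, 6.5], 0], [[0, 0, 0], 0], [[0, 0, 0], 0]]}}

```text
t: 2.27
eef_pos: [494.7, -239.8, 100.1]
orientation: [0.108, 0.701, -0.106, 0.697]
contact_force: [-0.0, -0.8, 0.1]
opening: -0.2
```

```bash
python3 - <<'E'
from h import *
s=status.state();print(s["eef_pos"],s["contact_force"],proj("scene",s["eef_pos"]))
a,_=optics.capture("scene");b,_=optics.capture("top")
H=np.zeros((400,800,3),np.uint8);H[:,:400]=cv2.resize(a[170:270,110:210],(400,400));H[:,400:]=cv2.resize(b[140:240,280:380],(400,400))
cv2.imwrite("pics/c1.png",H)
E
```

```text
[ 494.68737433 -239.8327689   100.08874219] [-0.0482977  -0.76247917  0.07985943] (np.float64(161.01696870576), np.float64(215.56297276146597))
```

View pics/c1.png

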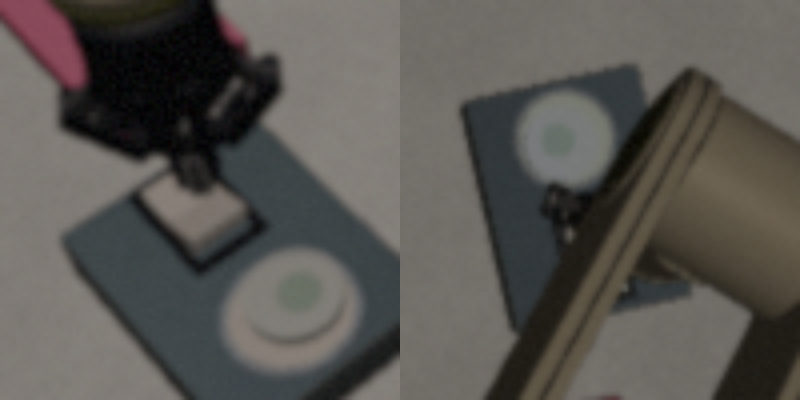

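The tip hangs over the rocker (left crop ~(200,185)), so I'm descending.

Emit:
{"name": "move_arm", "arguments": {"targets": [[[15, 0, 1], 0], [[10, 0, 1], 0], [[4, 0, 0], 0], [[4, 0, 0], 0], [[4, 0, 0], 0], [[0, 0, 0], 0]]}}

```text
t: 2.87
eef_pos: [499.6, -240.6, 66.6]
orientation: [0.106, 0.699, -0.106, 0.7]
contact_force: [-0.0, -0.4, 0.1]
opening: 0.1
```

Emit:
{"name": "move_arm", "arguments": {"targets": [[[2, 0, 0], 0], [[2, 0, 0], 0], [[2, 0, 0], 0], [[2, 0, 0], 0], [[0, 0, 0], 0]]}}

```text
t: 3.28
eef_pos: [498.8, -240.9, 57.9]
orientation: [0.106, 0.699, -0.106, 0.699]
contact_force: [0.6, 0.0, 2.1]
opening: 0.1
```

Emit:
{"name": "move_arm", "arguments": {"targets": [[[1, 0, 0], 0], [[1, 0, 0], 0], [[0, 0, 0], 0]]}}

```text
t: 3.53
eef_pos: [499.0, -240.9, 57.0]
orientation: [0.106, 0.699, -0.106, 0.699]
contact_force: [-2.9, 1.0, 7.7]
opening: -0.3
```

Emit:
{"name": "move_arm", "arguments": {"targets": [[[1, 0, 0], 0], [[0.5, 0, 0], 0], [[0, 0, 0], 0], [[0, 0, 0], 0]]}}

```text
t: 3.87
eef_pos: [499.1, -241.0, 56.6]
orientation: [0.106, 0.699, -0.106, 0.699]
contact_force: [-7.1, 4.3, 17.9]
opening: 0.1
```

Force has climbed to 18 N at the stop (z 56.6). I'll lift and look.

Emit:
{"name": "move_arm", "arguments": {"targets": [[[-10, 0, 0], 0], [[-30, 0, 0], 0], [[-40, 0, 0], 0], [[-20, 36, -11], 0], [[0, 39, -12], 0], [[0, 39, -12], 0], [[0, 39, -12], 0], [[0, 39, -12], 0], [[0, 0, 0], 0]]}}

```text
t: 4.62
eef_pos: [498.8, -34.5, 154.0]
orientation: [0.105, 0.7, -0.104, 0.699]
contact_force: [-1.4, -0.4, 0.1]
opening: -0.1
```

```bash
python3 - <<'E'
from h import *
s=status.state();print(s["eef_pos"],s["contact_force"])
a,_=optics.capture("scene");b,_=optics.capture("top")
H=np.zeros((400,800,3),np.uint8);H[:,:400]=cv2.resize(a[180:290,115:225],(400,400));H[:,400:]=cv2.resize(b[140:240,280:380],(400,400))
cv2.imwrite("pics/c2.png",H)
E
```

```text
[498.75216936 -34.45350685 153.9676728 ] [-1.36674781 -0.44876704  0.0958356 ]
```

View pics/c2.png

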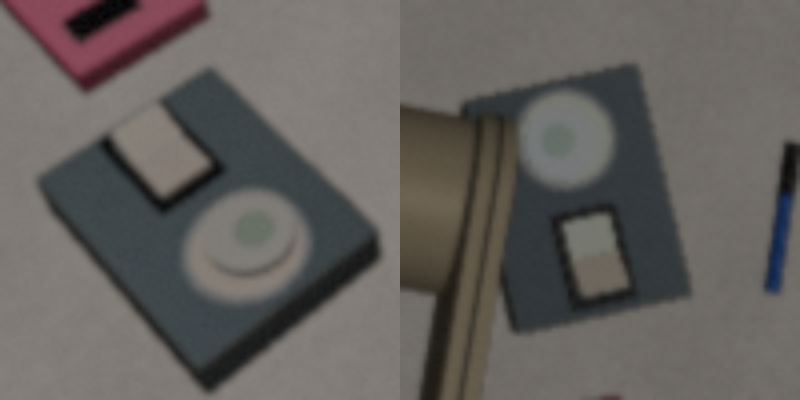

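```bash
python3 - <<'E'
from h import *
b,d=optics.capture("top");b0=cv2.imread("pics/top0.png");d0=np.load("top_d.npy")
f=np.array([474,-248]);ax=np.array([.972,.234]);c=optics.camera_info("top")
R=np.array(c["R"]);t=np.array(c["t"])
vv,uu=np.mgrid[0:384,0:512]
for nm,B,D in(("before",b0,d0),("now",b,d)):
    P=(np.stack([(uu-c["cx"])/c["fx"]*D,(vv-c["cy"])/c["fy"]*D,D],-1)-t)@R
    r=P[...,:2]-f;x=r@ax;y=r@np.array([-ax[1],ax[0]])
    for lo,hi in((-30,-18),(-16,-4),(4,16),(18,30)):
        m=(x>lo)&(x<hi)&(abs(y)<14)&(P[...,2]>40)&(P[...,2]<90)
        print(nm,lo,hi,m.sum(),P[m][:,2].mean().round(1),B[m].mean(0).round(0))
E
```

```text
before -30 -18 31 58.4 [105. 114. 112.]
before -16 -4 31 56.3 [107. 116. 114.]
before 4 16 32 62.0 [ 92. 102. 108.]
before 18 30 32 67.5 [ 90.  99. 106.]
now -30 -18 31 68.1 [ 87.  96. 102.]
now -16 -4 32 62.6 [ 93. 102. 109.]
now 4 16 32 57.0 [110. 119. 117.]
now 18 30 31 58.2 [111. 120. 118.]
```

The before and after profiles mirror each other, so the rocker is fully on. Now to the round key.

Emit:
{"name": "move_arm", "arguments": {"targets": [[[0, 37.5, -11.7], 0], [[0, 37.5, -11.7], 0], [[0, 37.5, -11.7], 0], [[0, 37.5, -11.7], 0], [[0, 37.5, -11.7], 0], [[0, 37.5, -11.7], 0], [[20, 37.5, -11.7], 0], [[0, 37.5, -11.7], 0], [[0, 0, 0], 0], [[0, 0, 0], 0]]}}

```text
t: 5.6
eef_pos: [499.6, 271.5, 134.5]
orientation: [0.105, 0.7, -0.106, 0.699]
contact_force: [0.5, -0.5, 0.3]
opening: -0.2
```

```bash
python3 - <<'E'
from h import *
s=status.state();print(s["eef_pos"],s["contact_force"])
for n in ("top","scene"):print(proj(n,[499,280,40]),proj(n,s["eef_pos"]))
a,_=optics.capture("scene");b,_=optics.capture("top")
H=np.zeros((400,800,3),np.uint8);H[:,:400]=cv2.resize(a[110:210,270:370],(400,400));H[:,400:]=cv2.resize(b[140:240,140:240],(400,400))
cv2.imwrite("pics/c3.png",H)
E
```

```text
[499.62637124 271.51095474 134.52254853] [ 0.46486478 -0.4970973   0.29021718]
(np.float64(169.9814760698861), np.float64(193.65814917934054)) (np.float64(165.7692255998699), np.float64(192.3790776585666))
(np.float64(328.52179770988926), np.float64(158.6981260328069)) (np.float64(331.64277826980407), np.float64(136.08147423689317))
```

View pics/c3.png

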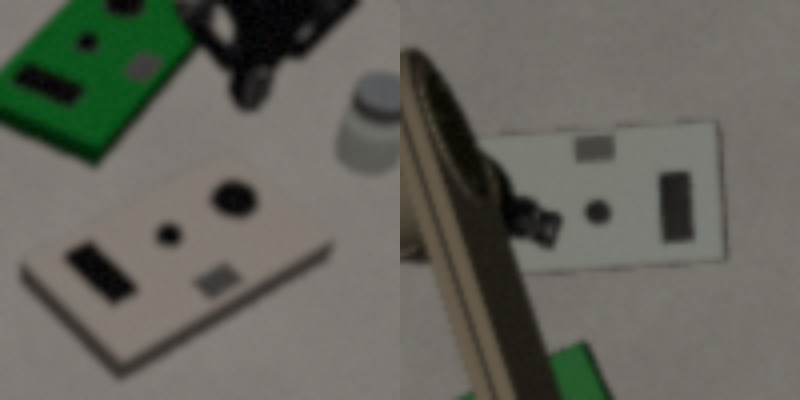

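Scene tip pixel (331,136) matches the projection of the TCP, and the round key is still out. I'll shift 8.5 mm in +y and descend.

Emit:
{"name": "move_arm", "arguments": {"targets": [[[30, 4, -1.5], 0], [[30, 4, -1.5], 0], [[17, 0, 0], 0], [[8, 0, 0], 0], [[3, 0, 0], 0], [[0, 0, 0], 0]]}}

```text
t: 6.2
eef_pos: [499.5, 278.6, 47.6]
orientation: [0.107, 0.699, -0.107, 0.699]
contact_force: [-0.7, -0.4, -0.4]
opening: 0.2
```

Emit:
{"name": "move_arm", "arguments": {"targets": [[[3, 1, 0], 0], [[3, 0, 0], 0], [[2, 0, 0], 0], [[2, 0, 0], 0], [[2, 0, 0], 0], [[0, 0, 0], 0]]}}

```text
t: 6.7
eef_pos: [499.8, 281.0, 35.7]
orientation: [0.106, 0.699, -0.106, 0.699]
contact_force: [1.0, 0.4, 1.1]
opening: -0.2
```

Emit:
{"name": "move_arm", "arguments": {"targets": [[[1, 0, 0], 0], [[1, 0, 0], 0], [[0.5, 0, 0], 0], [[0, 0, 0], 0], [[0, 0, 0], 0]]}}

```text
t: 7.12
eef_pos: [499.8, 281.1, 34.0]
orientation: [0.106, 0.699, -0.106, 0.699]
contact_force: [-0.9, -2.2, 8.3]
opening: 0.3
```

Emit:
{"name": "move_arm", "arguments": {"targets": [[[1, 0, 0], 0], [[0.5, 0, 0], 0], [[0, 0, 0], 0], [[0, 0, 0], 0]]}}

```text
t: 7.45
eef_pos: [499.9, 281.1, 33.8]
orientation: [0.106, 0.699, -0.106, 0.699]
contact_force: [-6.8, -3.8, 21.7]
opening: 0.2
```

Emit:
{"name": "move_arm", "arguments": {"targets": [[[-4, 0, 0], 0], [[-20, 0, 0], 0], [[-36, 0, 0], 0], [[0, -30, 12], 0], [[0, -30, 12], 0], [[0, -30, 12], 0], [[0, -30, 12], 0], [[0, -2.9, 1.4], 0], [[0, 0, 0], 0], [[0, 0, 0], 0]]}}

```text
t: 8.28
eef_pos: [509.6, 149.0, 91.1]
orientation: [0.107, 0.699, -0.107, 0.699]
contact_force: [-0.2, 0.4, 0.8]
opening: 0.0
```

```bash
python3 - <<'E'
from h import *
s=status.state();print(s["eef_pos"],s["contact_force"],proj("scene",s["eef_pos"]),proj("scene",[510,149,40]))
a,_=optics.capture("scene");b,d=optics.capture("top")
c=optics.camera_info("top");R=np.array(c["R"]);t=np.array(c["t"]);vv,uu=np.mgrid[0:384,0:512]
for D in(np.load("top_d.npy"),d):
    P=(np.stack([(uu-c["cx"])/c["fx"]*D,(vv-c["cy"])/c["fy"]*D,D],-1)-t)@R
    m=np.hypot(uu-169.5,vv-194)<3.5;print("round key z",P[m][:,2].mean(),np.median(P[m],0))
H=np.zeros((400,800,3),np.uint8);H[:,:400]=cv2.resize(a[110:210,270:370],(400,400));H[:,400:]=cv2.resize(b[140:240,140:240],(400,400))
cv2.imwrite("pics/c4.png",H)
E
```

```text
[509.62947013 149.03166956  91.14133153] [-0.15980321  0.4007914   0.83198477] (np.float64(296.4896597195775), np.float64(164.53504887432672)) (np.float64(294.93186017480673), np.float64(176.96651500039204))
round key z 40.598591084953426 [497.78213612 281.69240127  41.06692549]
round key z 497.8029580939787 [483.26186683 176.16161054 498.06060998]
```

View pics/c4.png

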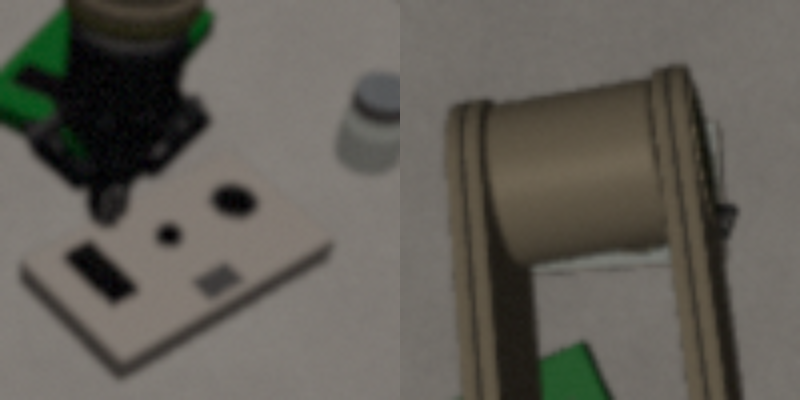

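The pad hasn't moved. I'll check numerically that the round key latched, using its scene centroid and depth.

```bash
python3 - <<'E'
from h import *
print(proj("scene",[499,280,40]),proj("scene",[499,280,34]))
a,d=optics.capture("scene");a0=cv2.imread("pics/scene0.png");d0=np.load("scene_d.npy")
c=optics.camera_info("scene");R=np.array(c["R"]);t=np.array(c["t"]);vv,uu=np.mgrid[0:384,0:512]
for A,D in((a0,d0),(a,d)):
    g=cv2.cvtColor(A,cv2.COLOR_BGR2GRAY)
    P=(np.stack([(uu-c["cx"])/c["fx"]*D,(vv-c["cy"])/c["fy"]*D,D],-1)-t)@R
    for n,u0,v0,r in(("round",328.2,159.5,8),("small",311.8,168.3,5),("bar",294.8,177.9,11),("window",323.9,179.9,7)):
        m=(np.hypot(uu-u0,vv-v0)<r)&(g<75);print(n,m.sum(),uu[m].mean().round(2),vv[m].mean().round(2),P[m][:,2].mean().round(1))
E
```

```text
(np.float64(328.52179770988926), np.float64(158.6981260328069)) (np.float64(328.2059816594416), np.float64(160.09824849149362))
round 80 328.19 159.29 38.9
small 26 311.77 168.31 38.2
bar 136 294.85 177.88 44.7
window 42 324.14 180.31 33.7
round 70 328.07 159.77 34.4
small 25 311.76 168.2 38.3
bar 133 294.8 177.82 39.2
window 41 324.15 180.39 32.9
```

The round key is in: depth 38.9→34.4, fewer dark pixels. The small key is unchanged and the pad is still. Now the bar.

Emit:
{"name": "move_arm", "arguments": {"targets": [[[20, 0, 0], 0], [[16, 0, 0], 0], [[8, 0, 0], 0], [[3, 0, 0], 0], [[3, 0, 0], 0], [[2, 0, 0], 0], [[2, 0, 0], 0], [[1, 0, 0], 0], [[0, 0, 0], 0]]}}

```text
t: 9.18
eef_pos: [510.5, 149.1, 37.0]
orientation: [0.107, 0.699, -0.106, 0.699]
contact_force: [0.3, 2.1, 2.1]
opening: 0.1
```

Emit:
{"name": "move_arm", "arguments": {"targets": [[[1, 0, 0], 0], [[1, 0, 0], 0], [[0.5, 0, 0], 0], [[0, 0, 0], 0]]}}

```text
t: 9.52
eef_pos: [510.5, 149.0, 34.3]
orientation: [0.107, 0.699, -0.106, 0.699]
contact_force: [1.3, 2.6, 3.7]
opening: -0.1
```

Emit:
{"name": "move_arm", "arguments": {"targets": [[[1, 0, 0], 0], [[0.5, 0, 0], 0], [[0, 0, 0], 0], [[0, 0, 0], 0]]}}

```text
t: 9.85
eef_pos: [510.6, 149.0, 33.8]
orientation: [0.106, 0.699, -0.106, 0.699]
contact_force: [-4.0, 2.5, 12.8]
opening: -0.1
```

Bar at its stop (12.8 N, z 33.8). I'll lift and retreat for a clear view.

Emit:
{"name": "move_arm", "arguments": {"targets": [[[-4, 0, 0], 0], [[-15, 0, 0], 0], [[-35, 0, 0], 0], [[-40, 0, 0], 0], [[-30, 0, 0], 0], [[0, -40, 0], 0], [[0, -40, 0], 0], [[0, -40, 0], 0], [[0, -40, 0], 0], [[0, 0, 0], 0]]}}

```text
t: 10.68
eef_pos: [460.2, -9.8, 155.8]
orientation: [0.107, 0.699, -0.109, 0.698]
contact_force: [0.3, -0.2, 0.3]
opening: 0.2
```

```bash
python3 - <<'E'
from h import *
s=status.state();print(s["t"],s["eef_pos"],s["contact_force"])
a,d=optics.capture("scene");a0=cv2.imread("pics/scene0.png");d0=np.load("scene_d.npy");b,db=optics.capture("top")
c=optics.camera_info("scene");R=np.array(c["R"]);t=np.array(c["t"]);vv,uu=np.mgrid[0:384,0:512]
for A,D in((a0,d0),(a,d)):
    g=cv2.cvtColor(A,cv2.COLOR_BGR2GRAY)
    P=(np.stack([(uu-c["cx"])/c["fx"]*D,(vv-c["cy"])/c["fy"]*D,D],-1)-t)@R
    for n,u0,v0,r in(("round",328.2,159.5,8),("small",311.8,168.3,5),("bar",294.8,177.9,11),("window",323.9,179.9,7)):
        m=(np.hypot(uu-u0,vv-v0)<r)&(g<75);print(n,m.sum(),uu[m].mean().round(2),vv[m].mean().round(2),P[m][:,2].mean().round(1))
H=np.hstack([a[100:330,60:420],b[90:320,100:460]]);cv2.imwrite("pics/c5.png",H)
E
```

```text
10.6833 [460.18131196  -9.81791964 155.81492171] [ 0.31765139 -0.23993363  0.34935618]
round 80 328.19 159.29 38.9
small 26 311.77 168.31 38.2
bar 136 294.85 177.88 44.7
window 42 324.14 180.31 33.7
round 69 328.01 159.72 34.5
small 25 311.76 168.2 38.0
bar 134 294.85 177.87 39.4
window 40 324.12 180.35 33.0
```

View pics/c5.png

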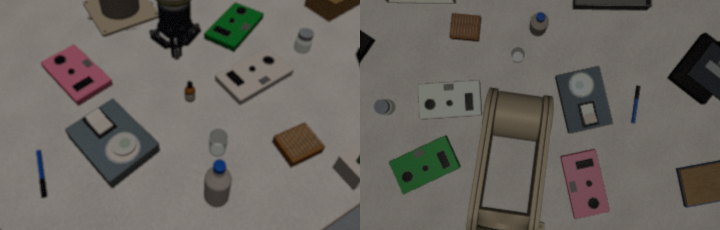

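The picture shows the round key in at crop (268,60), the bar up at (235,77) and the rocker on at (98,122). All bystanders are where they were, and the arm is clear of everything.

```bash
python3 -c "
from h import *
print(finish_job())"
```

```text
the job is handed in; nothing more can be done
None
```

I did the three presses in order with closed fingers and handed the job in at about 10.8 s. `finish_job` gives no verdict, so what follows rests on my own checks.

- **Rocker:** I pressed the far half to its stop (18 N at 56.6 mm). Depth profiles before and after mirror each other, so it is on. The plate did not visibly glow in the pictures.
- **Round key:** I pushed it to its stop (22 N at 33.8 mm), and it stayed in. In the scene camera its depth height went from 38.9 to 34.5 mm.
- **Bar key:** I pressed it to its stop (12.8 N at 33.8 mm) and let it up. Its final height reads 39.4 mm, against a nominal 40 mm when out. My reading at the start was 44.7 mm, which disagrees, and I put that down to depth noise because its outline in the picture is unchanged.
- **Everything else:** The small key and the pad's window are within about 0.1 px of where they started. By eye, no bystander has moved. The arm ended at 156 mm height, touching nothing.

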